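# Stand up the tipped cassette and hold it in the reader's slot

### The job

One of the three sample cassettes in the aluminium rack has tipped over against the rack's end wall: first stand it upright on its foot in its own bay of the lane. Then lift it out, pass it foot first down through the slot in the top of the reader and finish while still holding it there: upright, a good half of its length inside, hanging in the gripper without resting on the bottom or being pressed hard against the slot. Leave the other two cassettes, the tip box and the bottle standing where they are.

Things in the scene. Friction and masses are not known exactly. Their poses are not given: they have to be found in the camera images.
- cassette: The tipped cassette. White blade 40 wide (x), 12 thick (y), 100 long (z), then a grey grip block 26 x 20, z 100 to 130 mm. Origin: centre of the foot's underside; z from foot to block. About 0.12 kg, centre of mass near z 62. Starts leaning 30 deg about its y, block towards the rack's -x (robot) end: -x foot edge on the lane floor, narrow edge on the end wall's top, +x foot edge on the divider.
- rack: Fixed aluminium rack, one lane along its x; +x leads away from the robot. Origin: on the table under the middle of the first bay. Base x -46 to 179, 60 wide; lane floor z 8 mm. Lane 16 wide, side walls 4 thick, 25 over the floor. First bay (the tipped one's): end wall, 8 thick, 30 wide, 70 over the floor, inner face x -38; divider face x 37.6, 6 thick, 30 high. More dividers at x 108, 176.
- reader: Fixed benchtop reader, a white box 160 (x) x 170 (y) x 120 mm high with a grey lid, low black guide lips round the slot, blue knobs and a black display on both x faces. Origin: on the table under its centre, z up. The slot is in the centre of its top.
- slot (a point): Centre of the slot's mouth, flush with the reader's top, 120 mm over the table; z up. Slot 44 (x) x 14 mm (y): the 40 x 12 blade enters either way round with 2 mm to spare in thickness (1 a side), 4 in width. Black 45-deg guide lips round it flare out 4 mm a side and stand 4 mm over the top. Lid 10 thick; below is a chamber 70 x 44 mm, its floor 100 mm below the mouth.
- neighbour_a: Upright cassette, same shape, in the second bay (about 74 mm along the lane from the rack's origin). Origin under its foot. Leave it standing.
- neighbour_b: Upright cassette, same shape, in the third bay (about 142 mm along the lane). Origin under its foot. Leave it standing.
- tip_box: Closed pipette-tip box, grey with white lid, 72 x 72 x 58 mm high. Origin under its centre. Leave it where it is.
- reagent: Amber reagent bottle, 56 mm across, 120 mm tall. Origin under its centre. Leave it where it is.
There are look-alikes about, which are no part of the job. Of the things that look like the reagent, take the one that is farthest from the robot's base at the start.

How it is judged:
On the way:
1. the tipped cassette stands upright on its foot in its own bay of the lane (angle between cassette's own z axis and vertical below 0.12 rad and z of cassette in the frame of rack between 0.004 and 0.014 m and x of cassette in the frame of rack between -0.025 and 0.025 m and y of cassette in the frame of rack between -0.01 and 0.01 m), for 0.2 s.
At the end, for the whole second after the job is handed in: The fingers grip the cassette (over 1 N), still, within 0.1 rad of upright, in the slot: foot 55 to 97 mm below the mouth, within 8 mm of its axis, pressing on the reader with under 12 N. Other cassettes, tip box and bottle moved under 20 mm and upright (z of cassette in the frame of slot between -0.097 and -0.055 m and horizontal distance between cassette and slot below 0.008 m and angle between cassette's own z axis and vertical below 0.1 rad and angle between the x axis of cassette and the x axis of slot, either way round below 0.15 rad and contact force between the fingers and cassette above 1 N and contact force between cassette and reader below 12 N and linear speed of cassette below 0.02 m/s and not (distance of neighbour_a from where it was at the start of the episode above 0.02 m or angle between neighbour_a's own z axis and vertical above 0.3 rad) and not (distance of neighbour_b from where it was at the start of the episode above 0.02 m or angle between neighbour_b's own z axis and vertical above 0.3 rad) and not (distance of tip_box from where it was at the start of the episode above 0.02 m or angle between tip_box's own z axis and vertical above 0.3 rad) and not (distance of reagent from where it was at the start of the episode above 0.02 m or angle between reagent's own z axis and vertical above 0.3 rad)); the arm keeps its last pose, push and grip.
It fails at once if the second cassette is moved more than 20 mm or tipped (distance of neighbour_a from where it was at the start of the episode above 0.02 m or angle between neighbour_a's own z axis and vertical above 0.3 rad).
It fails at once if the third cassette is moved more than 20 mm or tipped (distance of neighbour_b from where it was at the start of the episode above 0.02 m or angle between neighbour_b's own z axis and vertical above 0.3 rad).
It fails at once if the tip box is moved more than 20 mm or tipped (distance of tip_box from where it was at the start of the episode above 0.02 m or angle between tip_box's own z axis and vertical above 0.3 rad).
It fails at once if the bottle is moved more than 20 mm or tipped (distance of reagent from where it was at the start of the episode above 0.02 m or angle between reagent's own z axis and vertical above 0.3 rad).
It also fails if it takes over 59 s, if anything falls off the work surface, if the arm or the gripper's body presses on something with over 40 N, if the wrist force passes 120 N, or if a joint passes its speed limit or range.

### The arm

A 6-joint arm with a two-finger parallel gripper is mounted at the origin on the work surface. World frame = base frame: x ahead of the robot, y to its left, z up, the work surface at z = 0. Lengths are in m, angles in rad, forces in N, time in s.
With the tool pointing down it reaches from about 0.35 to 0.775 m from the base axis. Payload 5.5 kg.
Tool frame: the origin (TCP) lies midway between the tips of the shut fingers; the grasp point (between the pads) lies grip_point_offset behind it (grip_point_offset is the distance from the TCP to the grasp point, in m); z points along the fingers, y is the direction in which the jaws open and shut (so a half turn about z gives the same grasp; the last joint's range is limited). The gripper opens to 85 mm and grips with 20 to 120 N. Pads are 22 mm wide; open, the fingers measure 114 mm over their backs; the gripper's body (76 mm by 85 mm) begins 54 mm behind the grasp point. The pads swing forward as they close: fully open they stand 13 mm farther back than shut.
Start: joints at [1.059, 0.313, 0.046, 1.304, 0, 1.431], TCP at [0.209, 0.536, 0.231] pointing down, gripper open.
Joint ranges: [-2.76, 2.76], [-0.86, 1.69], [-1.03, 1.26], [-2.2, 2.34], [-1.47, 1.5], [-3.14, 3.14]. Speed limits (rad/s): [2.57, 2.57, 3.14, 3.14, 3.14, 3.14].

### API

Orientations are given as a unit quaternion [w, x, y, z].
In Python, from workcell import * gives the robot as it stands.
- The arm moves only by the tool send_rows, never from a script. Its argument "series" is one flat list of numbers, 7 for each row, row after row: the shift along the tool's x, y, z in cm, then the turn, a rotation vector about the tool's x, y, z in degrees, then the opening, from 0 (shut) to 1 (fully open). A call has 1 to 10 rows; each row is the pose to reach, as a shift and turn from the pose commanded when the call began, along the tool's axes at that moment; what a row does not reach only later rows make up. A row lasts 1/12 s, in which the tool goes at most 41.7 mm and 7.16 degrees, less where a joint would pass 70% of its speed; a pose out of reach is approached as far as the arm can. A call with a gripper value outside its range is refused whole. The fingers move at their own pace and stop on an object; "newtons" is the grip in N (left out, the last holds). Time passes only in rows, so rows that repeat a pose let the fingers close. It gives the time, the measured TCP pose, the force and the opening at its end, in the units of the state.
- get_state(): the state, without advancing time (a new reading comes with each control period).
- read_camera(name): name is "scene" or "top" or "wrist"; returns the picture (480x640x3 uint8, blue, green, red); there is no depth.
- camera_info(name): a dict with "K" (3x3 intrinsics, pixels), "xyz" and "attitude" of the camera in the world. Camera axes: x right, y down, z forward; pixel columns grow to the right and rows downward; lengths in m; the calibration is good to about 2 mm. The wrist camera is an equidistant fisheye: a pixel r from the principal point sees the ray r / f radians off the axis. A picture is of the moment at which its call begins: read the wrist's pose just before it. camera_info takes no time and is no camera call; for the wrist camera it gives the pose at the moment of the call.
- hand_in(): hands the job in, once; it reports no verdict.
Trained networks look in the newest picture that a camera, given by its name, has taken for a name from the list of things; names that differ only in an ending like _2 or _b are one class to them, and where a whole thing is asked for, a point or a joint stands for the part that bears it (a point fixed in the world has none). Each returns a list of dicts, best first, with "p" (0 to 1); they miss things now and then, are a little off and sometimes report something else, mostly with a low value. They report only what shows in the picture. A call takes as long as a camera call. They do not tell look-alikes from the thing itself.
- silhouettes(camera, label): "pixels" (480x640 bool, what is visible of it) and "box" ([left, top, width, height] in pixels, round what is visible of it).
The state is a dict: "clock": time; "joint_pos": joint angles; "qvel": joint speeds; "tau": joint torques, N m; "tcp_pos": TCP position; "orientation": TCP orientation; "wrist_force": force on the tool from outside, world axes, zero at the start; "ft_torque": the same for the moment, N m; "finger_gap": finger opening in m.
Only numpy, scipy, OpenCV 4.12 (cv2) and the standard library are available. Lean on these libraries where they do the work, as an engineer would, in place of code of your own. Each camera call takes 0.05 s, during which the arm holds its last target. There are 200 camera calls.

## Working session

There is one attempt and no reset: what is moved stays moved. The work goes in short steps, Python scripts to look and compute and a tool call to move; the robot and the scene stay as the last step left them, time stands still between calls to the robot, and variables do not carry over. Pictures are saved under pics/ and viewed, about 8 in all and at most 12, crops included, and the job is handed in when it is done.

Besides the shell and the picture viewer there is one more tool, called after "Call:" as name(argument=value, ...) on one line, values as JSON. send_rows: Moves the arm, as the interface text tells. Its arguments: {"type":"object","properties":{"series":{"type":"array"},"newtons":{"type":"number"}},"required":["series"]}

```bash
mkdir -p pics; ls
python3 - <<'E'
from workcell import *
import cv2,numpy as np
s=get_state();print({k:np.round(v,3).tolist() for k,v in s.items()})
try: print(grip_point_offset)
except Exception as e: print(e)
for n in ["scene","top"]:
    im=read_camera(n);cv2.imwrite(f"pics/{n}0.png",im);c=camera_info(n);print(n,{k:np.round(v,4).tolist() for k,v in c.items()})
    for l in ["cassette","rack","reader","tip_box","reagent"]:
        print(l,[(round(d['p'],2),d['box'],d['pixels'].sum()) for d in silhouettes(n,l)])
print(get_state()['clock'])
E
```

```text
pics
{'clock': 0.0, 'joint_pos': [1.059, 0.314, 0.045, 1.304, 0.0, 1.431], 'qvel': [0.0, -0.001, 0.001, 0.0, 0.001, -0.002], 'tau': [-0.0, -48.062, 29.854, 0.019, -0.0, 0.0], 'tcp_pos': [0.209, 0.535, 0.23], 'orientation': [-0.0, 0.185, 0.983, -0.001], 'wrist_force': [-0.199, 0.129, -0.15], 'ft_torque': [0.07, 0.01, 0.02], 'finger_gap': 0.085}
0.0187
scene {'K': [[589.5814, 0.0, 317.6035], [0.0, 589.5814, 231.7801], [0.0, 0.0, 1.0]], 'xyz': [1.1642, -0.2755, 1.0311], 'attitude': [-0.2476, 0.8133, 0.5051, -0.1486]}
cassette [(0.57, [195.7, 218.7, 39.4, 59.1], np.int64(745))]
rack [(0.62, [202.5, 239.6, 93.3, 104.4], np.int64(2113)), (0.25, [269.1, 180.0, 41.0, 44.1], np.int64(1462))]
reader [(0.64, [366.3, 135.9, 115.1, 115.7], np.int64(9228))]
tip_box [(0.77, [271.8, 179.9, 37.5, 48.5], np.int64(1457)), (0.69, [228.9, 253.7, 26.8, 45.5], np.int64(617))]
reagent [(0.69, [305.7, 240.7, 24.5, 48.3], np.int64(1191)), (0.59, [348.6, 226.8, 32.5, 46.7], np.int64(1103))]
top {'K': [[462.3988, 0.0, 312.6127], [0.0, 462.3988, 245.0256], [0.0, 0.0, 1.0]], 'xyz': [0.4868, -0.0092, 0.9115], 'attitude': [0.0645, -0.6972, 0.7128, -0.0415]}
cassette [(0.72, [408.4, 253.5, 30.7, 50.3], np.int64(669)), (0.53, [130.4, 209.7, 109.6, 101.2], np.int64(10197))]
rack [(0.73, [369.7, 181.9, 55.8, 120.0], np.int64(2258))]
reader [(0.88, [129.3, 210.2, 112.8, 98.5], np.int64(10165))]
tip_box [(0.88, [298.9, 301.6, 44.8, 41.5], np.int64(1590))]
reagent [(0.94, [298.4, 157.0, 24.6, 35.9], np.int64(915)), (0.88, [258.8, 207.1, 38.1, 33.1], np.int64(815)), (0.72, [314.7, 211.0, 29.7, 32.0], np.int64(780))]
0.6
```

View pics/top0.png

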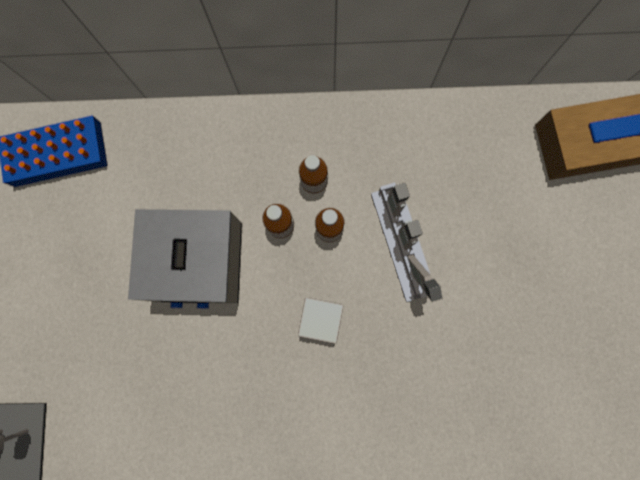

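View pics/scene0.png

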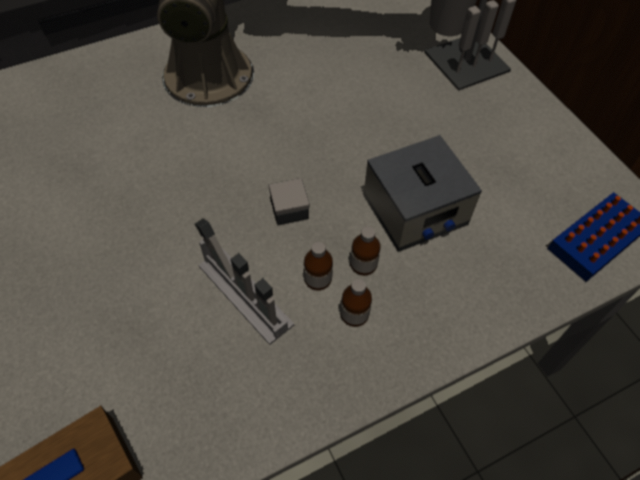

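The top view shows the tipped cassette with its block at (433,290), leaning toward the robot. The two upright cassettes are at (412,232) and (401,193). The reader is at (180,255) with its slot at (179,254), and the tip box is at (321,321). There are three amber bottles, at (313,172), (277,217) and (330,222). The farthest is the one at (313,172), and I'll keep clear of all three. The only look-alikes for the wanted cassette are its two upright neighbours, and only one cassette leans. Next I'll fit poses with the calibration.

```bash
cat > h.py <<'E'
from workcell import *
import cv2,numpy as np
from scipy.spatial.transform import Rotation as R
from scipy.optimize import minimize
def q2R(q): return R.from_quat(np.array(q)[[1,2,3,0]]).as_matrix()
def cam(n):
    c=camera_info(n); return np.array(c["K"]),q2R(c["attitude"]),np.array(c["xyz"]),n
def proj(c,P):
    K,A,t,n=c; p=(np.asarray(P)-t)@A
    if n=="wrist":
        r=np.hypot(p[:,0],p[:,1]); th=np.arctan2(r,p[:,2]); k=th/np.maximum(r,1e-9)
        return np.c_[K[0,0]*p[:,0]*k+K[0,2],K[1,1]*p[:,1]*k+K[1,2]]
    return np.c_[K[0,0]*p[:,0]/p[:,2]+K[0,2],K[1,1]*p[:,1]/p[:,2]+K[1,2]]
def back(c,uv,z):
    K,A,t,n=c; d=np.array([(uv[0]-K[0,2])/K[0,0],(uv[1]-K[1,2])/K[1,1]])
    if n=="wrist":
        th=np.hypot(*d); d=np.r_[d/max(th,1e-9)*np.sin(th),np.cos(th)]
    else: d=np.r_[d,1]
    d=A@d; return t+d*(z-t[2])/d[2]
def T(x,y,yaw): 
    M=np.eye(4);M[:3,:3]=R.from_euler('z',yaw).as_matrix();M[:2,3]=x,y;return M
def box(x0,x1,y0,y1,z0,z1): return np.array([[x,y,z] for x in(x0,x1) for y in(y0,y1) for z in(z0,z1)])/1000.
def tr(M,P): return P@M[:3,:3].T+M[:3,3]
def hullmask(c,parts):
    m=np.zeros((480,640),np.uint8)
    for P in parts:
        h=cv2.convexHull(np.round(proj(c,P)*16).astype(np.int32).reshape(-1,1,2)); cv2.fillPoly(m,[h],1,shift=4)
    return m>0
EDG=[(0,1),(0,2),(0,4),(1,3),(1,5),(2,3),(2,6),(3,7),(4,5),(4,6),(5,7),(6,7)]
def draw(im,c,P,col,off=(0,0),s=1):
    p=(proj(c,P)-off+.5)*s-.5
    for a,b in EDG: cv2.line(im,*[tuple(int(round(v*8)) for v in p[i]) for i in(a,b)],col,1,cv2.LINE_AA,3)
tilt=lambda a,x,z: (lambda M:M)(np.block([[R.from_euler('y',a).as_matrix(),np.array([[x],[0],[z]])],[np.zeros((1,3)),np.ones((1,1))]]))
C1=[box(-20,20,-6,6,0,100),box(-13,13,-10,10,100,130)]
def rackparts():
    r=[box(-46,179,-30,30,0,8),box(-46,-38,-15,15,8,78),box(-46,179,-12,-8,8,33),box(-46,179,8,12,8,33)]
    c=[]
    M=tilt(-np.pi/6,.0203,.018); c+=[tr(M,p) for p in C1]
    for x in(74,142): c+=[p+[x/1000,0,.008] for p in C1]
    return r,c
E
python3 - <<'E'
from h import *
top,sc=cam("top"),cam("scene")
for n in("top","scene"): read_camera(n)
RD=box(-80,80,-85,85,0,120)
def fit(label,parts,x0):
    ms=[]
    for c in(top,sc):
        d=silhouettes(c[3],label)[0];ms.append((c,d["pixels"]))
    def cost(p,sel):
        M=T(*p);return sum(1-(a&b).sum()/(a|b).sum() for i,(c,a) in enumerate(ms) if i in sel for b in[hullmask(c,[tr(M,q) for q in parts])])
    for sel in([0,1],[0],[1]):
        r=min((minimize(cost,np.array(x0)+[0,0,dy],args=(sel,),method="Nelder-Mead",options=dict(initial_simplex=np.array(x0)+[0,0,dy]+np.array([[0,0,0],[.02,0,0],[0,.02,0],[0,0,.1]]))) for dy in(-.05,.05)),key=lambda r:r.fun)
        print(label,sel,r.x.round(4),round(r.fun,3))
fit("reader",[RD],[.47,.21,0.])
# slot by dark blob on top
for c,roi in((top,(165,232,195,278)),(sc,(405,155,445,192))):
    im=read_camera(c[3]);g=cv2.cvtColor(im,cv2.COLOR_BGR2GRAY)[roi[1]:roi[3],roi[0]:roi[2]]
    m=(g<60).astype(np.uint8);n,l,st,ce=cv2.connectedComponentsWithStats(m);k=1+np.argmax(st[1:,4]);uv=ce[k]+roi[:2]
    print("slot",c[3],uv.round(1),st[k].tolist(),back(c,uv,.122).round(4))
for uv,z in(((433,290),.12),((411,230),.138),((401,193),.138)): print(back(top,uv,z).round(3))
im=read_camera("top");g=cv2.resize(im[170:310,350:460],None,fx=5,fy=5,interpolation=cv2.INTER_CUBIC);cv2.imwrite("pics/crop1.png",g[:600])
E
```

```text
reader [0, 1] [ 0.5952  0.25   -0.0387] 0.052
reader [0] [ 0.5946  0.2489 -0.0462] 0.033
reader [1] [ 0.595   0.2504 -0.0434] 0.015
slot top [178.8 254.1] [6, 7, 16, 31, 435] [0.5963 0.2485 0.122 ]
slot scene [423.5 173.4] [0, 0, 40, 34, 671] [0.5957 0.2506 0.122 ]
[ 0.525 -0.187  0.12 ]
[ 0.626 -0.152  0.138]
[ 0.69  -0.138  0.138]
```

```bash
cat >> h.py <<'E'
def toolR(yaw,pitch=0.):
    "jaws along y of a frame turned by yaw; pitch leans tool z away from down, towards frame +x"
    return R.from_euler('z',yaw).as_matrix()@R.from_euler('y',-pitch).as_matrix()@np.diag([-1.,1,-1])
def move(p,Rt,base=None):
    if base is None:
        s=get_state();base=(np.array(s["tcp_pos"]),q2R(s["orientation"]))
    d=base[1].T@(np.array(p)-base[0])*100; w=np.degrees(R.from_matrix(base[1].T@Rt).as_rotvec())
    print("move",d.round(2).tolist(),w.round(2).tolist()); return np.array(p),Rt
E
python3 - <<'E'
from h import *
Rt=toolR(.21)
move([.42,.2,.33],Rt)
E
```

```text
move [-31.86, -23.61, -9.87] [0.01, 0.0, -33.33]
```

View pics/crop1.png

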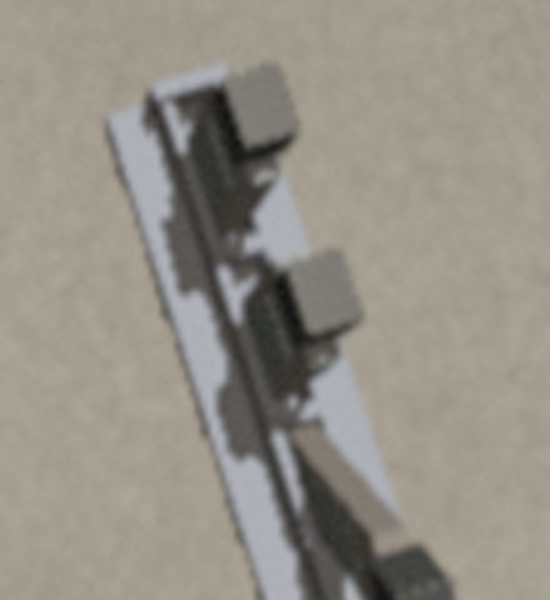

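The close crop confirms the choice. The cassette at the robot end of the rack leans with its block toward the robot, at about (433,285) in the full picture, and the other two stand upright. Now I'll swing over for a wrist view.

Call:
send_rows(series=[-32,-23.6,-10,0,0,-33.3,1,-32,-23.6,-10,0,0,-33.3,1,-32,-23.6,-10,0,0,-33.3,1,-32,-23.6,-10,0,0,-33.3,1,-32,-23.6,-10,0,0,-33.3,1,-32,-23.6,-10,0,0,-33.3,1,-32,-23.6,-10,0,0,-33.3,1,-32,-23.6,-10,0,0,-33.3,1,-32,-23.6,-10,0,0,-33.3,1,-32,-23.6,-10,0,0,-33.3,1])

```text
clock: 1.78
tcp_pos: [0.4183, 0.2036, 0.3304]
orientation: [0.0, -0.105, 0.995, 0.0]
wrist_force: [0.6, 2.3, -1.1]
finger_gap: 0.0854
```

Run:
```python
from h import *
s=get_state();print(s["tcp_pos"],s["orientation"],s["clock"],s["joint_pos"])
move([.47,-.16,.33],toolR(.21))
```

```text
[0.41827246 0.20356049 0.330445  ] [ 4.68939912e-04 -1.04601833e-01  9.94514057e-01  1.63490749e-04] 1.7833 [2.79985553e-01 8.70967832e-02 3.97821647e-03 1.48669724e+00
 1.58506563e-04 7.03985458e-02]
move [2.5, -36.64, 0.03] [0.01, 0.06, -0.02]
```

Call:
send_rows(series=[2.5,-36.5,0,0,0,0,1,2.5,-36.5,0,0,0,0,1,2.5,-36.5,0,0,0,0,1,2.5,-36.5,0,0,0,0,1,2.5,-36.5,0,0,0,0,1,2.5,-36.5,0,0,0,0,1,2.5,-36.5,0,0,0,0,1,2.5,-36.5,0,0,0,0,1,2.5,-36.5,0,0,0,0,1,2.5,-36.5,0,0,0,0,1])

```text
clock: 2.62
tcp_pos: [0.4699, -0.1625, 0.3287]
orientation: [-0.0, -0.101, 0.995, -0.001]
wrist_force: [0.5, 0.3, -0.2]
finger_gap: 0.0857
```

Run:
```python
from h import *
w=cam("wrist");im=read_camera("wrist");cv2.imwrite("pics/w1raw.png",im)
print(w[0].round(1).tolist(),w[2],w[1].round(3).tolist(),get_state()["tcp_pos"])
for l in("cassette","rack"): print(l,[(round(d['p'],2),d['box'],d['pixels'].sum()) for d in silhouettes("wrist",l)])
M=T(.554,-.167,.21);r,c=rackparts()
for p in r: draw(im,w,tr(M,p),(255,0,0))
for p in c: draw(im,w,tr(M,p),(0,255,0))
cv2.imwrite("pics/w1.png",im)
```

```text
[[371.6, 0.0, 324.2], [0.0, 371.6, 242.3], [0.0, 0.0, 1.0]] [ 0.38942845 -0.17956317  0.47176033] [[-0.202, 0.928, 0.313], [0.979, 0.191, 0.064], [-0.001, 0.32, -0.948]] [ 0.46923573 -0.15977191  0.32886801]
cassette [(0.55, [278.3, 236.8, 28.9, 50.8], np.int64(981))]
rack [(0.79, [273.2, 214.9, 60.1, 157.4], np.int64(4192)), (0.29, [299.3, 338.4, 11.1, 64.2], np.int64(750))]
```

View pics/w1.png

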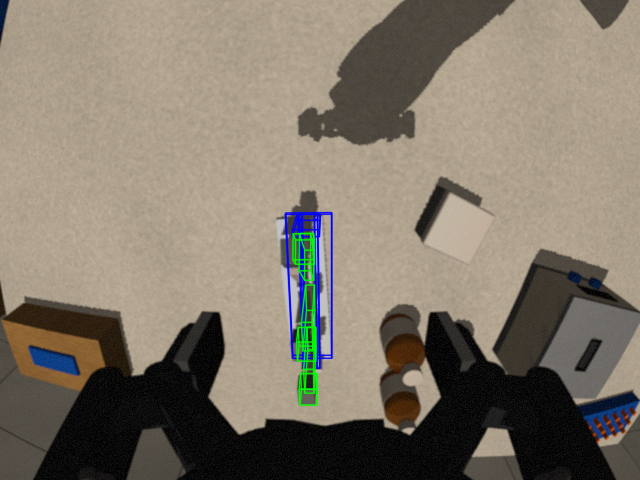

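Run:
```python
from h import *
r,c=rackparts(); cams=[cam(n) for n in("top","scene","wrist")]
ms=[];
for k in cams:
    im=read_camera(k[3]);d=silhouettes(k[3],"rack")[0];ms.append(d["pixels"]);print(k[3],round(d["p"],2),d["box"])
def cost(p,sel):
    M=T(*p);s=0
    for i in sel:
        a=ms[i];R_=hullmask(cams[i],[tr(M,q) for q in r]);C_=hullmask(cams[i],[tr(M,q) for q in c])
        ok=~C_; s+=1-(a&R_&ok).sum()/((a|R_)&ok).sum()
    return s
x0=np.array([.554,-.162,.21])
for sel in([0],[1],[2],[0,1,2]):
    b=min((minimize(cost,x0+[0,0,dy],args=(sel,),method="Nelder-Mead",options=dict(initial_simplex=x0+[0,0,dy]+np.array([[0,0,0],[.01,0,0],[0,.01,0],[0,0,.05]]))) for dy in(-.05,0,.05)),key=lambda q:q.fun)
    print(sel,b.x.round(4),round(b.fun,3))
M=T(*b.x)
outs=[]
for k,(x0_,y0_,w,h) in zip(cams,((360,170,80,140),(185,210,115,140),(260,200,90,215))):
    im=read_camera(k[3]);s=3.2 if k[3]!="wrist" else 2.7
    g=cv2.resize(im[y0_:y0_+h,x0_:x0_+w],None,fx=s,fy=s,interpolation=cv2.INTER_CUBIC)
    for p in r: draw(g,k,tr(M,p),(255,0,0),(x0_,y0_),s)
    for p in c: draw(g,k,tr(M,p),(0,255,0),(x0_,y0_),s)
    outs.append(cv2.copyMakeBorder(g,0,590-g.shape[0],0,0,cv2.BORDER_CONSTANT) if g.shape[0]<590 else g[:590])
o=np.hstack(outs);print(o.shape);cv2.imwrite("pics/fit1.png",o[:,:800] if o.shape[1]>800 else o)
```

```text
top 0.66 [371.8, 182.0, 56.5, 119.1]
scene 0.81 [199.5, 239.6, 94.9, 104.8]
wrist 0.89 [267.9, 215.9, 61.9, 156.3]
[0] [ 0.5614 -0.1767  0.2715] 0.068
[1] [ 0.5589 -0.1743  0.2638] 0.077
[2] [ 0.5606 -0.1779  0.2623] 0.044
[0, 1, 2] [ 0.5599 -0.1766  0.2627] 0.29
(590, 867, 3)
```

View pics/fit1.png

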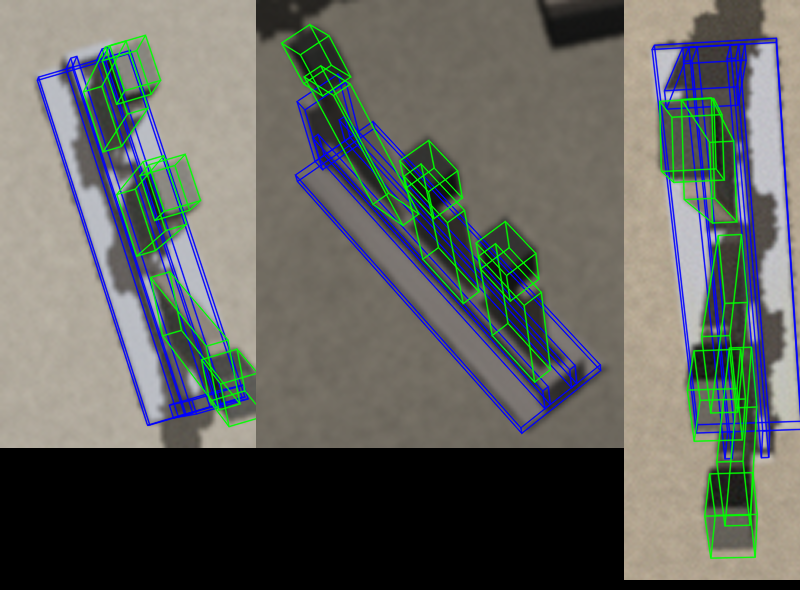

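The overlay matches the picture: blue rack edges and green cassette edges lie on the imaged outlines in the top and wrist views, and within about 2 mm in the scene view. Next I'll plan the tilted grasp.

```bash
cat >> h.py <<'E'
RK=T(.5602,-.1772,.263); YAW=.263
def tcp_for(ox,oz,tilt_deg,zc=.096):
    "TCP pose that puts cassette origin at rack (ox,0,oz) mm with given lean"
    a=np.radians(tilt_deg); ax=np.array([-np.sin(a),0,np.cos(a)])
    return tr(RK,np.array([[ox/1000,0,oz/1000]])+ax*zc)[0],toolR(YAW,a)
E
python3 - <<'E'
from h import *
p,Rt=tcp_for(20.3,18,30)
pre=p-Rt[:,2]*.09
b=move(pre,Rt); print(p,pre); move(p,Rt,b)
E
```

```text
move [-1.2, -4.33, 15.07] [-0.79, -29.97, -2.93]
[ 0.53345248 -0.18440141  0.10113844] [ 0.48999983 -0.19610044  0.17908073]
move [0.0, 0.0, 9.0] [0.0, 0.0, 0.0]
```

Call:
send_rows(series=[-1.2,-4.3,15,-0.8,-30,-2.9,1,-1.2,-4.3,15,-0.8,-30,-2.9,1,-1.2,-4.3,15,-0.8,-30,-2.9,1,-1.2,-4.3,15,-0.8,-30,-2.9,1,-1.2,-4.3,15,-0.8,-30,-2.9,1,-1.2,-4.3,15,-0.8,-30,-2.9,1,-1.2,-4.3,15,-0.8,-30,-2.9,1,-1.2,-4.3,15,-0.8,-30,-2.9,1], newtons=40)

```text
clock: 3.88
tcp_pos: [0.4915, -0.1979, 0.1821]
orientation: [0.257, -0.126, 0.957, 0.032]
wrist_force: [0.9, -0.4, 0.2]
finger_gap: 0.0854
```

Run:
```python
from h import *
p,Rt=tcp_for(20.3,18,30); move(p,Rt)
w=cam("wrist");im=read_camera("wrist");r,c=rackparts()
for q in r[:2]: draw(im,w,tr(RK,q),(255,0,0))
for q in c[:2]: draw(im,w,tr(RK,q),(0,255,0))
for q in C1: draw(im,w,q@q2R(get_state()["orientation"]).T*0,(0,0,0)) if 0 else None
cv2.imwrite("pics/w2.png",im)
```

```text
move [0.25, 0.25, 9.21] [-0.21, 0.08, 0.02]
```

View pics/w2.png

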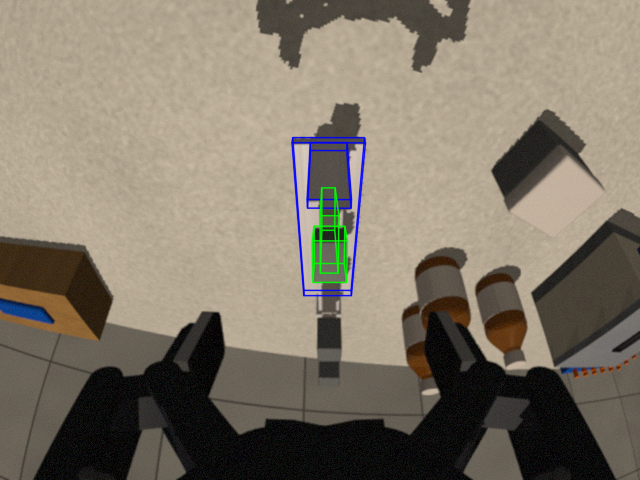

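The green outline lies on the block at (330,250) and the end wall matches too. Advancing along the tool axis.

Call:
send_rows(series=[0,0,3,0,0,0,1,0,0,6,0,0,0,1,0,0,8,0,0,0,1,0,0,9,0,0,0,1,0,0,9,0,0,0,1,0,0,9,0,0,0,1,0,0,9,0,0,0,1])

```text
clock: 4.52
tcp_pos: [0.5348, -0.1854, 0.1035]
orientation: [0.258, -0.127, 0.957, 0.033]
wrist_force: [-1.0, 0.3, 1.0]
finger_gap: 0.0852
```

Run:
```python
from h import *
p,Rt=tcp_for(20.3,18,30); move(p,Rt);s=get_state();print(s["wrist_force"],s["finger_gap"])
```

```text
move [0.21, 0.14, 0.15] [-0.12, 0.09, 0.03]
[-0.98233619  0.29331126  0.99946402] 0.08518605401019452
```

Call:
send_rows(series=[0.2,0.1,0.1,0,0,0,1,0.2,0.1,0.1,0,0,0,0.5,0.2,0.1,0.1,0,0,0,0,0.2,0.1,0.1,0,0,0,0,0.2,0.1,0.1,0,0,0,0,0.2,0.1,0.1,0,0,0,0,0.2,0.1,0.1,0,0,0,0,0.2,0.1,0.1,0,0,0,0,0.2,0.1,0.1,0,0,0,0,0.2,0.1,0.1,0,0,0,0], newtons=40)

```text
clock: 5.35
tcp_pos: [0.532, -0.1843, 0.0999]
orientation: [0.257, -0.126, 0.958, 0.034]
wrist_force: [-0.2, 0.2, 1.8]
finger_gap: 0.0193
```

Run:
```python
from h import *
p,Rt=tcp_for(20.3,18,30); move(p,Rt);s=get_state();print(s["wrist_force"],s["ft_torque"],s["finger_gap"])
base=(p,Rt)
print("relative to commanded=grasp pose:")
for o in((20.3,34,30),(15,34,25),(8,30,15),(0,26,5),(0,26,0),(0,9,0)):
    a,b=tcp_for(*o); move(a,b,base)
    t=np.radians(o[2]);e=[(np.array(o[:2])+x*np.array([np.cos(t),np.sin(t)])).round(1).tolist() for x in(-20,20)]
    tt=(78-e[0][1])/np.cos(t);print(o,"foot edges",e,"edge x at wall top",round(e[0][0]-tt*np.sin(t),1))
```

```text
move [-0.18, -0.05, -0.03] [-0.05, 0.02, -0.09]
[-0.21068835  0.19987624  1.80530441] [-0.15567735  0.34088271 -0.04567384] 0.01932175607972272
relative to commanded=grasp pose:
move [-0.8, 0.0, -1.39] [0.0, 0.0, 0.0]
(20.3, 34, 30) foot edges [[3.0, 24.0], [37.6, 44.0]] edge x at wall top -28.2
move [-1.18, -0.0, -1.61] [0.0, 5.0, 0.0]
(15, 34, 25) foot edges [[-3.1, 25.5], [33.1, 42.5]] edge x at wall top -27.6
move [-2.02, -0.0, -1.33] [-0.0, 15.0, 0.0]
(8, 30, 15) foot edges [[-11.3, 24.8], [27.3, 35.2]] edge x at wall top -25.6
move [-2.7, -0.0, -0.81] [0.0, 25.0, -0.0]
(0, 26, 5) foot edges [[-19.9, 24.3], [19.9, 27.7]] edge x at wall top -24.6
move [-3.44, -0.0, -0.42] [-0.0, 30.0, -0.0]
(0, 26, 0) foot edges [[-20.0, 26.0], [20.0, 26.0]] edge x at wall top -20.0
move [-2.59, -0.0, 1.05] [-0.0, 30.0, -0.0]
(0, 9, 0) foot edges [[-20.0, 9.0], [20.0, 9.0]] edge x at wall top -20.0
```

Call:
send_rows(series=[-0.4,0,-0.7,0,0,0,0,-0.8,0,-1.4,0,0,0,0,-1.2,0,-1.6,0,5,0,0,-1.6,0,-1.5,0,10,0,0,-2.0,0,-1.3,0,15,0,0,-2.35,0,-1.1,0,20,0,0,-2.7,0,-0.8,0,25,0,0,-3.4,0,-0.4,0,30,0,0,-3.4,0,-0.4,0,30,0,0,-3.4,0,-0.4,0,30,0,0])

```text
clock: 6.18
tcp_pos: [0.5598, -0.1764, 0.1199]
orientation: [0.0, -0.131, 0.991, 0.001]
wrist_force: [0.2, -0.2, -1.8]
finger_gap: 0.0194
```

Run:
```python
from h import *
s=get_state();print(s["wrist_force"],s["ft_torque"],s["finger_gap"])
p,Rt=tcp_for(0,26,0); move(p,Rt); 
k=cam("wrist");im=read_camera("wrist");x0,y0,w,h,s=250,180,160,220,2.7
outs=[]
for k,(x0,y0,w,h,s) in((k,(240,180,170,220,2.7)),(cam("scene"),(180,200,120,150,2.7))):
    im=read_camera(k[3]);g=cv2.resize(im[y0:y0+h,x0:x0+w],None,fx=s,fy=s,interpolation=cv2.INTER_CUBIC)
    for q in rackparts()[0]: draw(g,k,tr(RK,q),(255,0,0),(x0,y0),s)
    for q in C1: draw(g,k,tr(RK,q+[0,0,.026]),(0,255,0),(x0,y0),s)
    outs.append(cv2.copyMakeBorder(g,0,594-g.shape[0],0,0,cv2.BORDER_CONSTANT))
cv2.imwrite("pics/up.png",np.hstack(outs))
```

```text
[ 0.24182622 -0.24813415 -1.76235503] [0.0231901  0.02460674 0.01505537] 0.019405838777765857
move [-0.02, -0.09, -0.21] [0.06, 0.05, 0.02]
```

View pics/up.png

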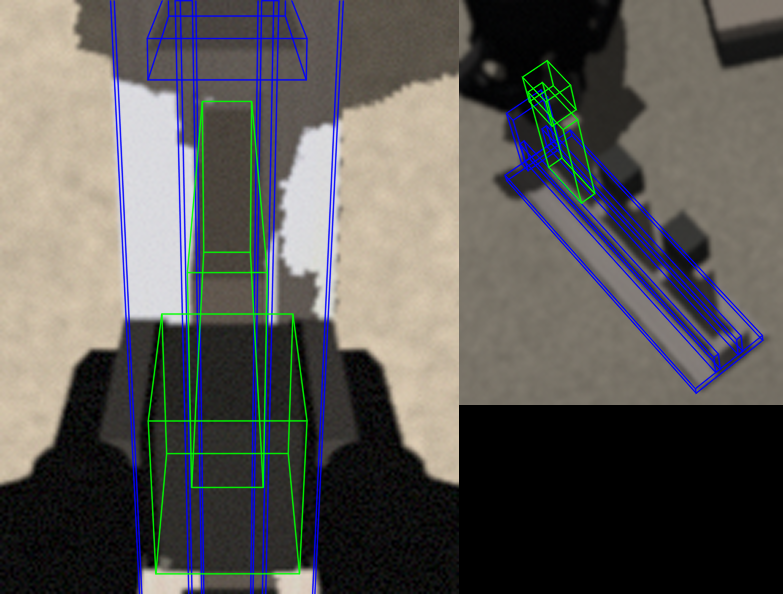

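The cassette's outline is upright and centred over its lane in both views. Lowering it to the floor gently.

Call:
send_rows(series=[0,0,0.5,0,0,0,0,0,0,1.0,0,0,0,0,0,0,1.3,0,0,0,0,0,0,1.4,0,0,0,0,0,0,1.5,0,0,0,0,0,0,1.6,0,0,0,0,0,0,1.6,0,0,0,0,0,0,1.6,0,0,0,0,0,0,1.6,0,0,0,0])

```text
clock: 7.08
tcp_pos: [0.5585, -0.1771, 0.1044]
orientation: [0.0, -0.13, 0.991, 0.0]
wrist_force: [-1.0, -0.4, 1.6]
finger_gap: 0.0195
```

Contact shows: the wrist force went from -1.8 to +1.6 N, with the foot about 8 mm up. I'll hold briefly, then lift.

Call:
send_rows(series=[0,0,0,0,0,0,0,0,0,0,0,0,0,0,0,0,0,0,0,0,0,0,0,-1,0,0,0,0,0,0,-3,0,0,0,0,0,0,-6,0,0,0,0,0,0,-9,0,0,0,0,0,0,-12,0,0,0,0,0,0,-16,0,0,0,0,0,0,-16,0,0,0,0])

```text
clock: 7.92
tcp_pos: [0.5611, -0.1783, 0.2731]
orientation: [0.005, -0.13, 0.991, -0.003]
wrist_force: [1.3, -1.0, 0.5]
finger_gap: 0.0195
```

Run:
```python
from h import *
s=get_state();print(s["wrist_force"],s["finger_gap"],s["tcp_pos"])
p=np.array([.5957,.2497,.1225+.045+.096]); move(p,toolR(-.043))
```

```text
[ 1.29228591 -1.03032812  0.47486636] 0.01949494052269091 [ 0.56106844 -0.17828567  0.27309693]
move [-14.4, 40.46, 0.8] [-0.34, 0.62, 17.44]
```

Call:
send_rows(series=[-0.7,2,0,0,0,2,0,-2,5.5,0,0,0,4,0,-3.4,9.5,0,0,0,7,0,-4.8,13.5,0,0,0,10,0,-6.3,17.5,0,0,0,13,0,-7.7,21.5,0,0,0,16,0,-9.1,25.5,0,0,0,17.5,0,-10.5,29.5,0,0,0,17.5,0,-12,33.5,0,0,0,17.5,0,-13,36.5,0,0,0,17.5,0])

```text
clock: 8.75
tcp_pos: [0.5895, 0.2118, 0.2649]
orientation: [0.0, 0.022, 1.0, 0.001]
wrist_force: [1.0, 0.1, -2.0]
finger_gap: 0.0193
```

Call:
send_rows(series=[-0.8,2.4,0,0,0,0,0,-1.4,3.9,0.2,0,0,0,0,-1.4,3.9,0.4,0,0,0,0,-1.4,3.9,0.4,0,0,0,0,-1.4,3.9,0.4,0,0,0,0,-1.4,3.9,0.4,0,0,0,0])

```text
clock: 9.25
tcp_pos: [0.6051, 0.2463, 0.2607]
orientation: [-0.0, 0.023, 1.0, 0.0]
wrist_force: [-0.6, 0.5, -1.2]
finger_gap: 0.0193
```

Run:
```python
from h import *
s=get_state();print(s["wrist_force"],s["finger_gap"],s["tcp_pos"],s["clock"])
pt=np.array(s["tcp_pos"]);Rt=q2R(s["orientation"])
RD=T(.5957,.2497,-.043); print("off",move(RD[:3,3]+[0,0,.263],toolR(-.043))[0])
C=np.block([[Rt@np.diag([-1.,1,-1]),(pt+Rt[:,2]*.096)[:,None]],[np.zeros((1,3)),np.ones((1,1))]])
outs=[]
for n,(x0,y0,w,h,s) in(("wrist",(240,200,170,200,2.9)),("scene",(360,60,130,200,2.2))):
    k=cam(n);im=read_camera(n);g=cv2.resize(im[y0:y0+h,x0:x0+w],None,fx=s,fy=s,interpolation=cv2.INTER_CUBIC)
    for q in(box(-80,80,-85,85,0,120),box(-22,22,-7,7,119,120),box(-26,26,-11,11,123.5,124)): draw(g,k,tr(RD,q),(255,0,0),(x0,y0),s)
    for q in C1: draw(g,k,tr(C,q),(0,255,0),(x0,y0),s)
    outs.append(cv2.copyMakeBorder(g,0,600-g.shape[0],0,0,cv2.BORDER_CONSTANT))
o=np.hstack(outs);print(o.shape);cv2.imwrite("pics/rd.png",o)
```

```text
[-0.64876682  0.5222011  -1.20191753] 0.019307140822126534 [0.60514686 0.24632124 0.2607429 ] 9.25
move [0.96, 0.29, -0.23] [0.01, -0.01, -0.14]
off [0.5957 0.2497 0.263 ]
(600, 779, 3)
```

View pics/rd.png

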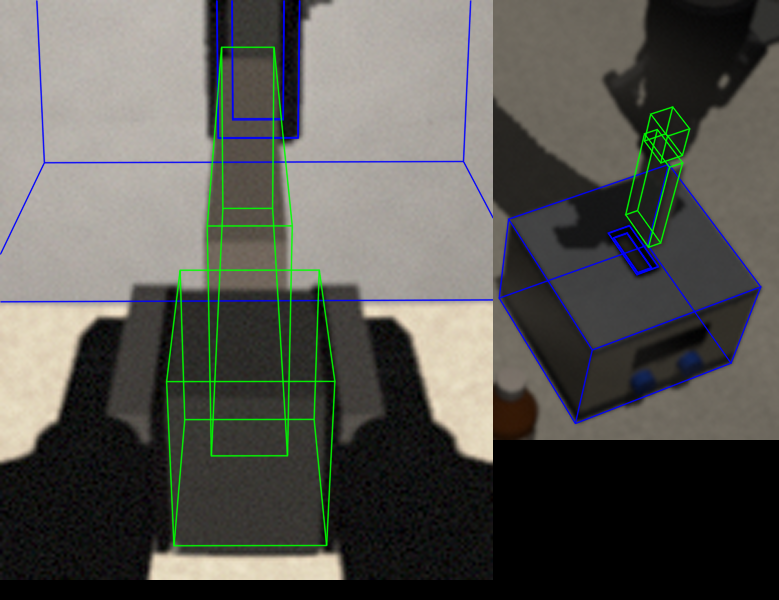

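The wrist view shows the blade about 1 mm off the predicted lane and the slot lips at x≈207–297 in the crop (predicted 217–299). I'll recentre and then measure edges for the thin direction.

Call:
send_rows(series=[0.9,0.2,0,0,0,0,0,0.9,0.2,0,0,0,0,0,0.9,0.2,0,0,0,0,0,0.9,0.2,0,0,0,0,0,0.9,0.2,0,0,0,0,0])

```text
clock: 9.77
tcp_pos: [0.5965, 0.2498, 0.2606]
orientation: [0.0, 0.022, 1.0, 0.0]
wrist_force: [-0.1, -0.4, -1.1]
finger_gap: 0.0194
```

Run:
```python
from h import *
s=get_state();pt=np.array(s["tcp_pos"]);Rt=q2R(s["orientation"]);print(pt)
RD=T(.5957,.2497,-.043); move(RD[:3,3]+[0,0,.263],toolR(-.043))
k=cam("wrist");im=read_camera("wrist")
x0,y0,w,h,sc=275,170,105,120,5
cv2.imwrite("pics/rd2.png",cv2.resize(im[y0:y0+h,x0:x0+w],None,fx=sc,fy=sc,interpolation=cv2.INTER_CUBIC))
g=cv2.cvtColor(im,cv2.COLOR_BGR2GRAY)
for r in range(180,290,10): print(r,g[r,300:350].tolist())
print("slot mid",proj(k,tr(RD,np.array([[x,0,.12] for x in(-.022,0,.022)]))).round(1).tolist())
o=pt+Rt[:,2]*.096
print("foot mid",proj(k,o+np.array([[a,0,b]for a,b in((-.02,0),(-.02,.05),(-.02,.09))])@(Rt@np.diag([-1.,1,-1])).T).round(1).tolist())
```

```text
[0.59645024 0.24976277 0.26064142]
move [0.07, -0.01, -0.24] [0.03, 0.02, -0.07]
180 [65, 68, 64, 73, 61, 66, 68, 64, 70, 71, 66, 70, 69, 68, 63, 68, 70, 66, 64, 68, 69, 70, 67, 66, 66, 67, 68, 68, 66, 70, 70, 66, 64, 69, 69, 71, 64, 67, 65, 69, 67, 69, 70, 68, 65, 65, 69, 68, 63, 66]
190 [182, 182, 183, 178, 153, 93, 61, 67, 71, 59, 67, 63, 68, 66, 63, 66, 65, 63, 70, 66, 65, 64, 69, 66, 63, 64, 62, 63, 63, 65, 64, 70, 65, 65, 63, 66, 62, 65, 66, 66, 66, 65, 68, 64, 67, 67, 66, 68, 66, 67]
200 [182, 182, 180, 180, 182, 169, 128, 65, 19, 19, 22, 20, 7, 6, 35, 54, 52, 55, 55, 58, 58, 69, 91, 115, 118, 116, 116, 116, 117, 118, 115, 105, 76, 32, 1, 7, 0, 12, 0, 30, 38, 61, 65, 70, 71, 68, 68, 68, 67, 70]
210 [183, 182, 179, 179, 183, 176, 154, 79, 22, 16, 20, 18, 20, 26, 40, 56, 60, 57, 56, 59, 55, 60, 55, 55, 55, 58, 59, 57, 54, 55, 57, 51, 41, 20, 12, 2, 9, 12, 3, 59, 126, 166, 180, 185, 183, 182, 181, 184, 182, 182]
220 [181, 177, 178, 176, 182, 180, 156, 89, 29, 24, 10, 12, 18, 15, 43, 53, 69, 73, 70, 71, 70, 72, 73, 70, 66, 70, 72, 75, 70, 70, 75, 76, 64, 52, 39, 19, 8, 3, 10, 57, 
[... 819 characters left out ...]
5, 80, 85, 81, 82, 80, 80, 78, 83, 80, 82, 80, 82, 74, 76, 99, 137, 163, 172, 171, 170, 173, 169, 171, 170, 168, 170, 171, 172]
270 [175, 170, 173, 173, 173, 173, 171, 173, 170, 169, 168, 136, 92, 83, 79, 82, 79, 79, 79, 80, 84, 84, 79, 81, 79, 77, 83, 81, 78, 85, 80, 82, 80, 82, 82, 83, 80, 97, 146, 169, 171, 168, 172, 173, 169, 171, 171, 171, 169, 168]
280 [166, 171, 165, 168, 166, 169, 165, 168, 173, 164, 131, 96, 82, 84, 82, 83, 79, 79, 82, 81, 83, 83, 85, 78, 79, 79, 83, 84, 79, 84, 80, 80, 77, 80, 83, 84, 79, 84, 105, 149, 166, 168, 168, 171, 170, 173, 167, 170, 167, 165]
slot mid [[324.5, 197.9], [324.6, 225.1], [324.6, 251.1]]
foot mid [[325.0, 215.8], [325.2, 239.3], [325.5, 268.1]]
```

View pics/rd2.png

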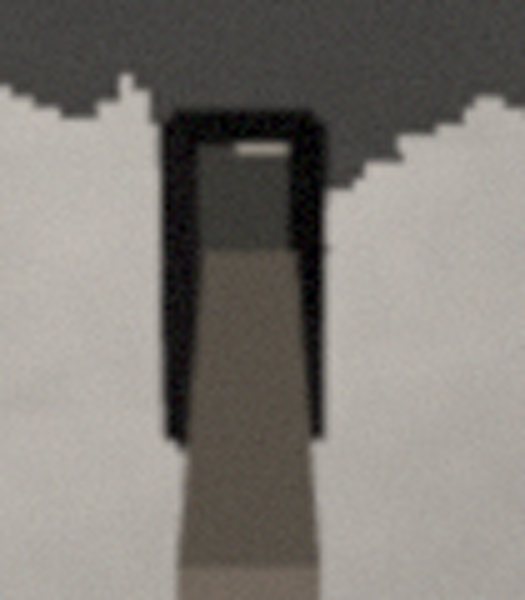

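In the close view the blade's mid-line is at pixel 324.3 and the slot's at 323.1, which is about 0.8 mm. The foot edge is also a little farther in +x than predicted. I'll correct both, then come down close to the lips.

Call:
send_rows(series=[0.2,-0.08,0,0,0,0,0,0.2,-0.08,1,0,0,0,0,0.2,-0.08,2,0,0,0,0,0.2,-0.08,3,0,0,0,0,0.2,-0.08,3.4,0,0,0,0,0.2,-0.08,3.4,0,0,0,0,0.2,-0.08,3.4,0,0,0,0])

```text
clock: 10.4
tcp_pos: [0.594, 0.249, 0.2257]
orientation: [-0.001, 0.022, 1.0, 0.0]
wrist_force: [-1.0, 0.0, -1.2]
finger_gap: 0.0196
```

Run:
```python
from h import *
s=get_state();pt=np.array(s["tcp_pos"]);Rt=q2R(s["orientation"]);print(pt,s["wrist_force"])
RD=T(.5957,.2497,-.043)
C=np.block([[Rt@np.diag([-1.,1,-1]),(pt+Rt[:,2]*.096)[:,None]],[np.zeros((1,3)),np.ones((1,1))]])
outs=[]
for n,(x0,y0,w,h,sc) in(("wrist",(285,150,80,120,5)),("scene",(385,80,80,120,5))):
    im=read_camera(n);k=cam(n);g=cv2.resize(im[y0:y0+h,x0:x0+w],None,fx=sc,fy=sc,interpolation=cv2.INTER_CUBIC)
    if n=="scene":
        g=cv2.convertScaleAbs(g,alpha=2)
        for q in C1: draw(g,k,tr(C,q),(0,255,0),(x0,y0),sc)
    outs.append(g)
cv2.imwrite("pics/rd3.png",np.hstack(outs))
```

```text
[0.59402678 0.24902891 0.22568007] [-1.04492748  0.03638207 -1.15306002]
```

View pics/rd3.png

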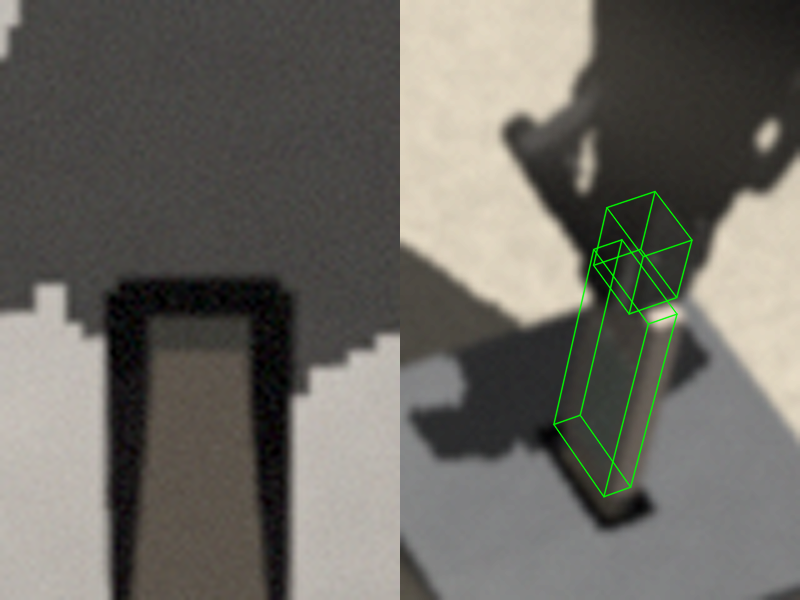

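In the wrist view the blade and slot mid-lines now coincide at crop x=200. The scene view shows the blade leaning about 2° in the grip, foot toward +x. I'll turn 2° about the foot, then descend gently.

Call:
send_rows(series=[-0.3,0,0,0,2,0,0,-0.3,0,0.4,0,2,0,0,-0.3,0,0.8,0,2,0,0,-0.3,0,1.2,0,2,0,0,-0.3,0,1.6,0,2,0,0,-0.3,0,2,0,2,0,0,-0.3,0,2.4,0,2,0,0,-0.3,0,2.4,0,2,0,0])

```text
clock: 11.17
tcp_pos: [0.5967, 0.2489, 0.2014]
orientation: [-0.018, 0.022, 1.0, 0.0]
wrist_force: [-0.0, -0.2, -1.0]
finger_gap: 0.0195
```

No contact force as the foot enters. Continuing straight down; the tool is tilted 2°, so x is compensated.

Call:
send_rows(series=[-0.03,0,0.8,0,0,0,0,-0.06,0,1.6,0,0,0,0,-0.08,0,2.4,0,0,0,0,-0.11,0,3.2,0,0,0,0,-0.11,0,3.2,0,0,0,0])

```text
clock: 11.58
tcp_pos: [0.5962, 0.2487, 0.1678]
orientation: [-0.019, 0.022, 1.0, 0.0]
wrist_force: [0.1, 0.3, -1.6]
finger_gap: 0.0194
```

Call:
send_rows(series=[-0.03,0,0.8,0,0,0,0,-0.06,0,1.6,0,0,0,0,-0.09,0,2.4,0,0,0,0,-0.09,0,2.4,0,0,0,0,-0.09,0,2.4,0,0,0,0,-0.09,0,2.4,0,0,0,0,-0.09,0,2.4,0,0,0,0])

```text
clock: 12.17
tcp_pos: [0.5968, 0.249, 0.1461]
orientation: [-0.018, 0.022, 1.0, 0.0]
wrist_force: [-2.8, 0.4, -2.6]
finger_gap: 0.0195
```

Run:
```python
from h import *
s=get_state();pt=np.array(s["tcp_pos"]);print(pt,s["wrist_force"],s["ft_torque"],s["finger_gap"],np.abs(s["qvel"]).max())
outs=[]
C=T(*pt[:2],-.043);C[2,3]=pt[2]-.096
for n,(x0,y0,w,h,sc) in(("scene",(385,100,80,110,5)),("top",(120,150,320,200,1.2))):
    im=read_camera(n);k=cam(n);g=cv2.resize(im[y0:y0+h,x0:x0+w],None,fx=sc,fy=sc,interpolation=cv2.INTER_CUBIC)
    if n=="scene":
        g=cv2.convertScaleAbs(g,alpha=2)
        for q in C1: draw(g,k,tr(C,q),(0,255,0),(x0,y0),sc)
    outs.append(cv2.copyMakeBorder(g,0,550-g.shape[0],0,0,cv2.BORDER_CONSTANT))
cv2.imwrite("pics/end.png",np.hstack(outs))
```

```text
[0.59675283 0.24895978 0.14613089] [-2.80533595  0.42403716 -2.64641901] [-0.01166097  0.92842907  0.02449783] 0.019534258808258247 0.0036157239725149223
```

View pics/end.png

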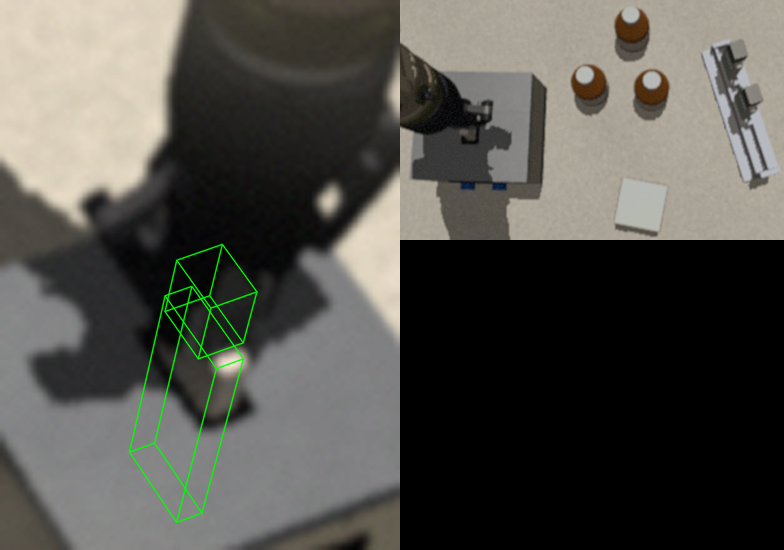

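The cassette is inside at about 70 mm depth, and in the top view the others still stand where they were. A light 2.8 N side force in -x suggests it touches the slot's +x end, so I'll ease it 1.5 mm in -x.

Call:
send_rows(series=[0.15,0,0,0,0,0,0,0.15,0,0,0,0,0,0,0.15,0,0,0,0,0,0,0.15,0,0,0,0,0,0,0.15,0,0,0,0,0,0])

```text
clock: 12.68
tcp_pos: [0.5965, 0.2492, 0.147]
orientation: [-0.017, 0.022, 1.0, 0.001]
wrist_force: [-1.1, -0.9, -1.0]
finger_gap: 0.0192
```

Call:
send_rows(series=[0.1,0,0,0,0,0,0,0.1,0,0,0,0,0,0,0.1,0,0,0,0,0,0,0.1,0,0,0,0,0,0,0.1,0,0,0,0,0,0,0.1,0,0,0,0,0,0,0.1,0,0,0,0,0,0,0.1,0,0,0,0,0,0])

```text
clock: 13.35
tcp_pos: [0.595, 0.2491, 0.1465]
orientation: [-0.017, 0.022, 1.0, 0.001]
wrist_force: [-0.0, -0.9, -1.2]
finger_gap: 0.0191
```

Run:
```python
from h import *
import json
for n in("top","scene"): read_camera(n)
s=get_state();print(s["tcp_pos"],s["orientation"],s["wrist_force"],s["ft_torque"],s["finger_gap"],np.abs(s["qvel"]).max())
for l in("cassette","tip_box","reagent"): print(l,[(round(d['p'],2),d['box']) for d in silhouettes("top",l)])
```

```text
[0.59496715 0.2491385  0.14647951] [-1.74257822e-02  2.20795057e-02  9.99604142e-01  6.30647164e-04] [-0.6364486   0.4426054  -0.65789955] [ 0.01581974 -0.07160112 -0.02939467] 0.01949365832502586 0.0010228394254649126
cassette [(0.59, [164.3, 256.5, 17.7, 12.1]), (0.42, [373.2, 185.7, 64.1, 115.0])]
tip_box [(0.55, [299.5, 299.7, 42.6, 42.6])]
reagent [(0.82, [259.0, 205.6, 34.7, 36.5]), (0.74, [314.2, 208.5, 29.1, 35.1]), (0.61, [296.9, 157.8, 29.4, 33.8])]
```

Side force is now gone, the grip holds and nothing is moving. Handing in.

```bash
python3 -c "
from workcell import *
print(hand_in())"
```

```text
the job is handed in; nothing more can be done
None
```

I stood the tipped cassette upright in its own bay, then lifted it out and lowered it foot first into the reader slot. I handed the job in at about 13.4 s with the cassette still gripped there; no verdict is reported.

- **In the bay:** I gripped the block at the 30° lean, turned the cassette upright and set its foot on the lane floor. The foot was at about 8.4 mm and the floor pressed back by about 3 N. It was held there for about half a second and never released.
- **In the slot:**
  - The foot is about 70 mm below the mouth, going by the TCP height.
  - The finger opening is 19.5 mm and the arm is still.
  - A 2.8 N side force against the slot's +x end fell to under 1 N after I moved about 2 mm in -x.
- **Other things:** In the last top-camera check the tip box and all three bottles were where they started, within 2–3 pixels. The two upright cassettes were standing in the last picture I viewed. In the later network check they came back only merged with the rack, at low confidence.
- **Disagreement:** The cassette had leaned about 2° in the grip, seen in the wrist and scene views. I turned the tool 2° to cancel it, so the tool is 2° off vertical. I did not measure the cassette's own remaining tilt on its own.

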